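Rake rock chunks level in a sprung core-sample tray

ROBOT

A 6-joint arm with a two-finger parallel gripper is mounted at the origin on the work surface. World frame = base frame: x ahead of the robot, y to its left, z up, the work surface at z = 0. Lengths are in m, angles in rad, forces in N, time in s.
With the tool pointing down it reaches from about 0.225 to 0.725 m from the base axis. Payload 3.1 kg.
Tool frame: the origin (TCP) lies on the centre line of the jaws, within the pads' length; the fingertips stand 17 mm ahead of it and the grasp point (between the pads) lies 2 mm behind it; z points along the fingers, y is the direction in which the jaws open and shut (so a half turn about z gives the same grasp; the last joint's range is limited). The gripper opens to 85 mm and grips with 20 to 120 N. Pads are 22 mm wide; open, the fingers measure 114 mm over their backs; the gripper's body (76 mm by 85 mm) begins 54 mm behind the grasp point. The pads swing forward as they close: fully open they stand 13 mm farther back than shut.
Start: joints at [1.154, 0.048, 0.099, 1.622, 0, 1.443], TCP at [0.15, 0.503, 0.223] pointing down, gripper open.
Joint ranges: [-2.91, 2.91], [-0.99, 1.94], [-1.21, 1.42], [-2.12, 2.29], [-1.49, 1.47], [-3.14, 3.14]. Speed limits (rad/s): [2.79, 2.79, 3.14, 3.14, 3.14, 3.14].

INTERFACE

Orientations are given as a unit quaternion [w, x, y, z].
In Python, from plant import * gives the robot as it stands.
- The arm moves only by the tool play_rows, never from a script. Its arguments are lists of equal length, an entry for each row: "angular": the turn, a rotation vector about the tool's x, y, z in degrees, a list of three; "offset": the shift along the tool's x, y, z in cm, a list of three; "gripper": the finger opening in cm, from 0 to 8.54. In form: {"angular": [[rx, ry, rz], ...], "offset": [[dx, dy, dz], ...], "gripper": [gripper, ...]}. A call has 1 to 12 rows; each row shifts and turns the pose as measured when the row begins, along the tool's axes as they then stand; what a row does not reach is not made up. A row lasts 1/12 s, in which the tool goes at most 41.7 mm and 7.16 degrees, less where a joint would pass 70% of its speed; a pose out of reach is approached as far as the arm can. A call with a gripper value outside its range is refused whole. The fingers move at their own pace and stop on an object; the grip force is fixed at half the most. Time passes only in rows, so rows that do not move let the fingers close. It gives the time, the measured TCP pose, the force and the opening at its end, in the units of the state.
- get_state(): the state, without advancing time (a new reading comes with each control period).
- get_image(name): name is "side" or "top" or "wrist"; returns a dict with "frame" (420x560x3 uint8, blue, green, red), "K" (3x3 intrinsics, pixels), "rvec" (rotation vector, rad) and "tvec" (3), from world to camera coordinates, as OpenCV has them. Camera axes: x right, y down, z forward; pixel columns grow to the right and rows downward; lengths in m; the calibration is good to about 2 mm. The wrist camera is an equidistant fisheye: a pixel r from the principal point sees the ray r / f radians off the axis. A picture is of the moment at which its call begins. There is no depth.
- close_job(): hands the job in, once; it reports no verdict.
The state is a dict: "time_s": time; "qpos": joint angles; "joint_vel": joint speeds; "joint_efforts": joint torques, N m; "tcp_pos": TCP position; "tcp_rot": TCP orientation; "force": force on the tool from outside, world axes, zero at the start; "ft_torque": the same for the moment, N m; "width": finger opening in m.
Only numpy, scipy, OpenCV 4.12 (cv2) and the standard library are available. Lean on these libraries where they do the work, as an engineer would, in place of code of your own. Each camera call takes 0.05 s, during which the arm holds its last target. There are 200 camera calls.

TASK

Take the rake from its rest and rake the crowded rock chunks along the tray into an even single layer, two chunks in each third of the bed, with the tines pressed on the bed but only lightly (the bed is sprung, never push with more than about 1 kg of weight). Move the chunks only with the rake, leave the other things on the table alone, and put the rake back upright in its rest.

Things in the scene. Friction and masses are not known exactly. Their poses are not given: they have to be found in the camera images.
- tray: Timber tray fixed to the table, open above, 136 (its x) by 377 (its y) outside, 104 by 345 inside. Origin at its centre at table level; z up, y along its length. Rim top 62 above the table. Thin dark marks across the long rims at y = +57.5 and -57.5 divide the bed into equal thirds. Two wooden blocks are clipped outside the near rim, below its top.
- tray_mouth (a point): Centre of the tray's mouth, at rim height. Below it is the bed, a flat rubber-faced steel slab of 5 to 12 kg on damped springs that moves up and down only: 3 N per mm, plus 0.3 N per mm/s. How low it sits differs each time and is not measured: its top is 13 to 35 below the rim.
- rake: Hand rake with upright wooden handle, 0.2 kg. Origin at the centre of the line of tine tips; z up the handle. Six steel tines in a row along x, 88 wide over all, 5 thick (y), 45 long; above them a cross-bar 126 (x) by 30 (y), 45 to 57 above the tips. Starts hanging in the rest. With its x along the tray's x the tines fit inside the tray.
- rake_handle (a point): Point on the rake's handle axis, 105 above the tine tips. The handle is 26 (x) by 22 (y) and runs from 57 to 134 above the tips. Taken here across the 22 mm (along the rake's y, the raking direction) it does not swing under the raking load.
- rest: Wooden rest fixed to the table: two blocks 60 (y) wide and 53 high, 96 clear between them along x. Origin at its centre at table level, z up. The rake's cross-bar lies across both block tops with the tines hanging between: the rake is then upright, its x along the rest's x, its origin straight above the rest's, 8 above the table.
- stone0: Grey rock chunk about 32 by 25 by 14 high, 60 g. Origin at the centre of its underside. The six start on the bed crowded at one end of the tray (either end), roughly in three rows of two across it, rows about 46 apart along the tray, its 25 mm side roughly along the tray.
- stone1: Grey rock chunk about 30 by 26 by 15 high, 60 g. Origin at the centre of its underside. The six start on the bed crowded at one end of the tray (either end), roughly in three rows of two across it, rows about 46 apart along the tray, its 26 mm side roughly along the tray.
- stone2: Grey rock chunk about 33 by 24 by 13 high, 60 g. Origin at the centre of its underside. The six start on the bed crowded at one end of the tray (either end), roughly in three rows of two across it, rows about 46 apart along the tray, its 24 mm side roughly along the tray.
- stone3: Grey rock chunk about 31 by 26 by 15 high, 60 g. Origin at the centre of its underside. The six start on the bed crowded at one end of the tray (either end), roughly in three rows of two across it, rows about 46 apart along the tray, its 26 mm side roughly along the tray.
- stone4: Grey rock chunk about 29 by 25 by 16 high, 60 g. Origin at the centre of its underside. The six start on the bed crowded at one end of the tray (either end), roughly in three rows of two across it, rows about 46 apart along the tray, its 25 mm side roughly along the tray.
- stone5: Grey rock chunk about 32 by 26 by 14 high, 60 g. Origin at the centre of its underside. The six start on the bed crowded at one end of the tray (either end), roughly in three rows of two across it, rows about 46 apart along the tray, its 26 mm side roughly along the tray.
- hammer: Hammer lying on the table left of centre, near the robot; a bystander.
- brush: Hand brush lying on the table between the robot and the tray; a bystander.
- core: Loose drill-core stick, diameter 48, length 120, lying on the table beyond the rake rest; a bystander. Origin at its underside's centre.
- tape: Roll of black tape, diameter 90, lying flat on the table on the robot's right; a bystander. Origin at its underside's centre.
- jar: Small jar, diameter 56, height 75, standing on the table left of the tray; a bystander. Origin at its underside's centre.
- mug: White mug, diameter 80, height 90, standing on the table at the left; a bystander. Origin at its underside's centre.

How it is judged:
By the outcome, as a careful person would: the job done as asked, in the order asked, and still so for the second after the job is handed in, with the robot touching nothing.
It also fails if it takes over 72 s, if anything falls off the work surface, if the arm or the gripper's body presses on something with over 40 N, if the wrist force passes 120 N, or if a joint passes its speed limit or range.

## Working session

There is one attempt and no reset: what is moved stays moved. The work goes in short steps, Python scripts to look and compute and a tool call to move; the robot and the scene stay as the last step left them, time stands still between calls to the robot, and variables do not carry over. Pictures are saved under pics/ and viewed, about 8 in all and at most 12, crops included, and the job is handed in when it is done.

Besides the shell and the picture viewer there is one more tool, called after ">>>" as a command line: name --argument value ..., lists and objects as JSON in quotes. play_rows: Moves the arm, as the interface text tells. Its arguments: {"type":"object","properties":{"angular":{"type":"array","items":{"type":"array","items":{"type":"number"}}},"offset":{"type":"array","items":{"type":"array","items":{"type":"number"}}},"gripper":{"type":"array","items":{"type":"number"}}},"required":["angular","offset","gripper"]}

```bash
ls; mkdir -p pics; cat > h.py <<'E'
from plant import *
import numpy as np, cv2
from scipy.spatial.transform import Rotation as R
def ray(im,px):
    Rm=cv2.Rodrigues(np.array(im["rvec"],float))[0];t=np.array(im["tvec"],float).ravel();K=np.array(im["K"])
    px=np.atleast_2d(np.array(px,float))
    d=np.c_[(px-[K[0,2],K[1,2]])/[K[0,0],K[1,1]],np.ones(len(px))]
    return -Rm.T@t,d@Rm
def onz(im,px,z):
    c,d=ray(im,px);return c+d*((z-c[2])/d[:,2])[:,None]
def proj(im,P):
    return cv2.projectPoints(np.atleast_2d(np.array(P,float)),np.array(im["rvec"],float),np.array(im["tvec"],float),np.array(im["K"],float),None)[0][:,0]
E
python3 - <<'E'
from h import *
import pickle
for n in("top","side"):
    i=get_image(n);cv2.imwrite(f"pics/{n}0.png",i["frame"]);pickle.dump(i,open(f"{n}0.pkl","wb"))
    print(n,ray(i,[280,210]),onz(i,[[0,0],[559,0],[0,419],[559,419]],0).round(3).tolist() if n=="top" else "")
s=get_state();print(s)
E
```

```text
pics
top (array([0.2609111 , 0.02617642, 1.24968974]), array([[ 0.21033844,  0.03906792, -0.97708867]])) [[1.046, 0.939, 0.0], [1.234, -0.647, 0.0], [-0.048, 0.674, 0.0], [0.1, -0.643, 0.0]]
side (array([0.30485916, 0.65910095, 0.79408594]), array([[ 0.18307968, -0.64285986, -0.74392382]])) 
{'time_s': 0.1, 'qpos': array([1.15422939e+00, 4.87010313e-02, 9.77475426e-02, 1.62199184e+00,
       1.33678516e-05, 1.44296519e+00]), 'joint_vel': array([-0.00018108,  0.00024793,  0.00316271,  0.00109521,  0.00047741,
       -0.00044823]), 'joint_efforts': array([ 3.48001951e-03, -3.39851475e+01,  3.20935357e+01,  1.58057775e-02,
       -9.10287440e-05,  1.06839583e-06]), 'tcp_pos': array([0.14928128, 0.50273808, 0.22201807]), 'tcp_rot': array([-2.95317851e-04,  1.43866860e-01,  9.89596469e-01, -1.03314396e-03]), 'force': array([ 0.04581718, -0.18770086,  0.35901281]), 'ft_torque': array([ 0.00990663, -0.01420373, -0.02535202]), 'width': 0.0852164353264201}
```

View pics/top0.png

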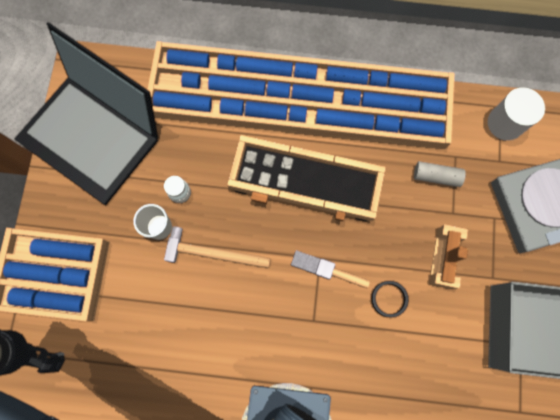

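View pics/side0.png

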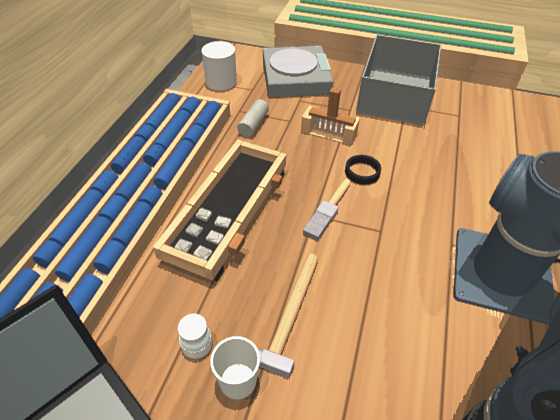

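The top view shows the tray at about (307,177) with six stones at its left (+y) end. The rake stands in its rest at about (450,256). I'll zoom in on both.

```bash
python3 - <<'E'
from h import *
a=cv2.imread("pics/top0.png")
t=cv2.resize(a[130:226,220:396],None,fx=4.5,fy=4.5,interpolation=cv2.INTER_CUBIC)
cv2.imwrite("pics/c1.png",t)
b=cv2.imread("pics/side0.png")
t=cv2.resize(a[217:297,420:480],None,fx=6.5,fy=6.5,interpolation=cv2.INTER_CUBIC)
u=cv2.resize(b[82:162,292:372],None,fx=5,fy=6.5,interpolation=cv2.INTER_CUBIC)
cv2.imwrite("pics/c2.png",np.hstack([t,u]))
E
```

```text
(no output)
```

View pics/c1.png

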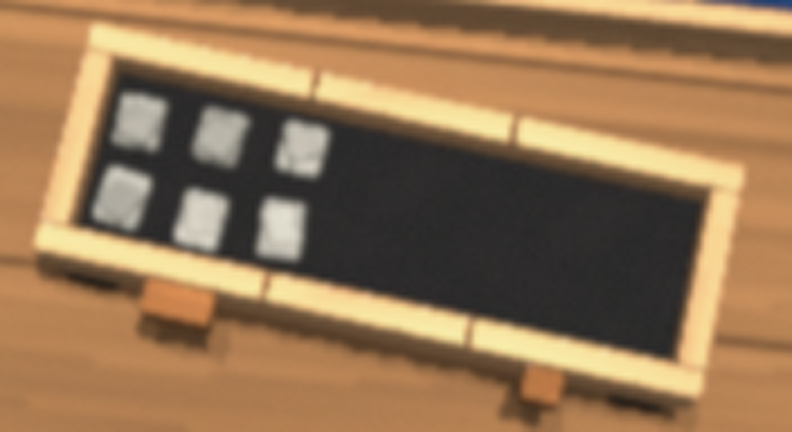

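View pics/c2.png

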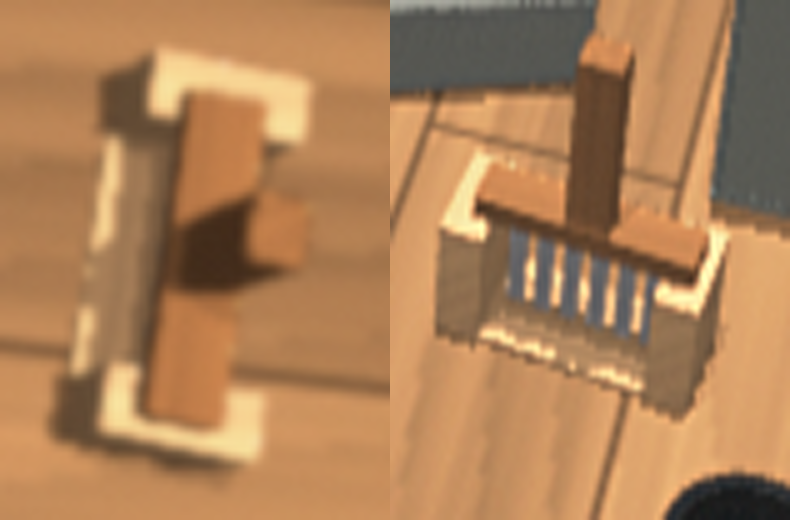

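```bash
cat > m1.py <<'E'
from h import *
import pickle
i=pickle.load(open("top0.pkl","rb")); 
f=lambda u,s,o:(np.array(u,float)+.5)/s-.5+o
T=onz(i,f([(95,25),(743,167),(700,398),(37,249)],4.5,[220,130]),.062)
print("corners",T.round(4).tolist(),T.mean(0))
M=onz(i,f([(316,85),(515,128),(267,286),(470,331)],4.5,[220,130]),.062)
print("marks",M.round(4).tolist(),M.mean(0))
yv=(M[0]+M[2]-M[1]-M[3]);print("yaw of tray y axis",np.degrees(np.arctan2(yv[1],yv[0])), "d",np.linalg.norm(yv)/2)
yv=(T[0]+T[3]-T[1]-T[2]);print(np.degrees(np.arctan2(yv[1],yv[0])),np.linalg.norm(yv)/2, [np.linalg.norm(T[a]-T[b]) for a,b in((0,3),(1,2))])
B=onz(i,f([(187,92),(265,97),(222,428),(145,412)],6.5,[420,217]),.065);print("bar",B.round(4).tolist(),B.mean(0))
H=onz(i,f([(255,190),(312,205),(302,272),(246,260)],6.5,[420,217]),.142);print("handle",H.round(4).tolist(),H.mean(0))
xv=B[0]+B[1]-B[2]-B[3];print("yaw rake x",np.degrees(np.arctan2(xv[1],xv[0])),np.linalg.norm(xv)/2)
Q=onz(i,f([(157,47),(312,80),(258,465),(100,430)],6.5,[420,217]),.053);print("rest",Q.round(4).tolist(),Q.mean(0))
xv=Q[0]+Q[1]-Q[2]-Q[3];print("yaw rest x",np.degrees(np.arctan2(xv[1],xv[0])),np.linalg.norm(xv)/2,np.linalg.norm(Q[0]-Q[1]))
# stones
fr=i["frame"];g=fr[130:226,220:396];hsv=cv2.cvtColor(g,cv2.COLOR_BGR2HSV)
m=((hsv[...,1]<50)&(hsv[...,2]>90)).astype(np.uint8)
n,_,st,c=cv2.connectedComponentsWithStats(m)
o=M.mean(0);
yv/=np.linalg.norm(yv); xv=np.array([yv[1],-yv[0],0])
for k in range(1,n):
  if st[k,4]>30:
    p=onz(i,c[k]+[220,130],.05)[0]-o; print("stone",st[k,4],(p@xv*1e3).round(),(p@yv*1e3).round())
E
python3 m1.py
```

```text
corners [[0.6989, 0.1959, 0.062], [0.6573, -0.1749, 0.062], [0.5232, -0.161, 0.062], [0.5652, 0.2101, 0.062]] [0.61111688 0.01751937 0.062     ]
marks [[0.6777, 0.0676, 0.062], [0.6654, -0.0461, 0.062], [0.5588, 0.0813, 0.062], [0.5462, -0.0325, 0.062]] [0.61201869 0.01758544 0.062     ]
yaw of tray y axis 83.74701942057169 d 0.11442338753358666
83.5752271484129 0.37332113725764965 [np.float64(0.13445312854421415), np.float64(0.13484878552143437)]
bar [[0.5114, -0.3406, 0.065], [0.5128, -0.3698, 0.065], [0.3876, -0.359, 0.065], [0.3902, -0.3306, 0.065]] [ 0.45051982 -0.35001596  0.065     ]
handle [[0.4631, -0.3419, 0.142], [0.4601, -0.3619, 0.142], [0.4363, -0.3593, 0.142], [0.4382, -0.3398, 0.142]] [ 0.44943329 -0.35075456  0.142     ]
yaw rake x -4.83758779107486 0.12366457223283141
rest [[0.53, -0.3322, 0.053], [0.524, -0.3914, 0.053], [0.3768, -0.3768, 0.053], [0.383, -0.3179, 0.053]] [ 0.45345677 -0.35455561  0.053     ]
yaw rest x -5.608246658466267 0.14782377580197584 0.05949182419811976
stone 130 20.0 151.0
stone 129 22.0 104.0
stone 127 25.0 57.0
stone 146 -25.0 150.0
stone 143 -28.0 103.0
stone 139 -24.0 58.0
```

```bash
cat > go.py <<'E'
from h import *
import sys
# tray frame
TO=np.array([.6115,.0175]);TY=np.radians(83.66)
ty=np.array([np.cos(TY),np.sin(TY)]);tx=np.array([ty[1],-ty[0]])
def rot():
    q=get_state()["tcp_rot"];return R.from_quat([q[1],q[2],q[3],q[0]])
def rel(x,y,z,yaw):
    s=get_state();r=rot();d=r.inv().apply(np.array([x,y,z])-s["tcp_pos"])*100
    c,sn=np.cos(np.radians(yaw)),np.sin(np.radians(yaw))
    tgt=R.from_matrix(np.array([[c,sn,0],[sn,-c,0],[0,0,-1]]))
    a=np.degrees((r.inv()*tgt).as_rotvec())
    print("tcp",s["tcp_pos"].round(4),"t",round(s["time_s"],2),"F",s["force"].round(2),"w",round(s["width"],4))
    p=s["tcp_pos"][:2]-TO;print("tray xy mm",(p@tx*1e3).round(1),(p@ty*1e3).round(1))
    print("need off cm (old axes)",d.round(2),"ang",a.round(2), "off in target axes",(tgt.inv().apply(r.apply(d))).round(2))
if __name__=="__main__":
    a=sys.argv
    if a[1]=="t":
        p=TO+tx*float(a[2])/1e3+ty*float(a[3])/1e3;rel(*p,float(a[4]),TY*180/np.pi+90)
    else: rel(*map(float,a[1:5]))
E
python3 go.py .450 -.3508 .23 174.5
python3 - <<'E'
from go import *
import pickle
t=pickle.load(open("top0.pkl","rb"));s=pickle.load(open("side0.pkl","rb"))
def st(i):
    h=cv2.cvtColor(i["frame"],cv2.COLOR_BGR2HSV);c3=[]
    poly=[np.r_[TO+tx*a+ty*b,.045] for a,b in((.05,.172),(.05,-.17),(-.05,-.17),(-.05,.172))]
    k=np.zeros(h.shape[:2],np.uint8);cv2.fillPoly(k,[proj(i,poly).astype(np.int32)],1)
    m=((h[...,1]<60)&(h[...,2]>100)).astype(np.uint8)*k
    n,_,q,c=cv2.connectedComponentsWithStats(m)
    return [c[j] for j in range(1,n) if q[j,4]>30]
A,B=st(t),st(s);print(len(A),len(B))
for a in A:
    best=None
    for b in B:
        c1,d1=ray(t,a);c2,d2=ray(s,b);d1=d1[0];d2=d2[0]
        l=np.linalg.lstsq(np.c_[d1,-d2],c2-c1,rcond=None)[0];p,q=c1+l[0]*d1,c2+l[1]*d2
        e=np.linalg.norm(p-q)
        if best is None or e<best[0]:best=(e,(p+q)/2)
    p=best[1][:2]-TO;print("gap",best[0].round(4),"z",best[1][2].round(4),(p@tx*1e3).round(1),(p@ty*1e3).round(1))
E
```

```text
tcp [0.1493 0.5027 0.222 ] t 0.1 F [ 0.05 -0.19  0.36] w 0.0852
tray xy mm -513.0 431.2
need off cm (old axes) [-53.13 -73.26  -0.66] ang [ -0.12  -0.03 -11.04] off in target axes [-38.11 -82.08  -0.8 ]
6 6
gap 0.0026 z 0.0437 24.2 152.0
gap 0.0026 z 0.0427 26.2 105.7
gap 0.0029 z 0.0411 30.0 58.4
gap 0.0023 z 0.0427 -21.3 151.1
gap 0.0027 z 0.0937 -40.9 98.2
gap 0.003 z 0.04 -18.4 59.2
```

>>> play_rows --angular '[[0,0,-5.5],[0,0,-5.5],[0,0,0],[0,0,0],[0,0,0],[0,0,0],[0,0,0],[0,0,0],[0,0,0],[0,0,0],[0,0,0],[0,0,0]]' --offset '[[0,0,0],[0,0,0],[-1.7,-3.6,0],[-1.7,-3.6,0],[-1.7,-3.6,0],[-1.7,-3.6,0],[-1.7,-3.6,0],[-1.7,-3.6,0],[-1.7,-3.6,0],[-1.7,-3.6,0],[-1.7,-3.6,0],[-1.7,-3.6,0]]' --gripper '[8.5,8.5,8.5,8.5,8.5,8.5,8.5,8.5,8.5,8.5,8.5,8.5]'

```text
time_s: 1.1
tcp_pos: [0.288, 0.1193, 0.2124]
tcp_rot: [-0.005, 0.033, 0.999, -0.008]
force: [1.3, 0.4, 0.6]
width: 0.0851
```

>>> play_rows --angular '[[0,0,0],[0,0,0],[0,0,0],[0,0,0],[0,0,0],[0,0,0],[0,0,0],[0,0,0],[0,0,0],[0,0,0]]' --offset '[[-1.7,-3.6,0],[-1.7,-3.6,0],[-1.7,-3.6,0],[-1.7,-3.6,0],[-1.7,-3.6,0],[-1.7,-3.6,0],[-1.7,-3.6,0],[-1.7,-3.6,0],[-1.7,-3.6,0],[0,0,0]]' --gripper '[8.5,8.5,8.5,8.5,8.5,8.5,8.5,8.5,8.5,8.5]'

```text
time_s: 1.93
tcp_pos: [0.4185, -0.2384, 0.21]
tcp_rot: [-0.005, 0.039, 0.999, -0.007]
force: [0.9, 0.6, -0.1]
width: 0.0847
```

```bash
python3 go.py .450 -.3508 .23 174.5
```

```text
tcp [ 0.4185 -0.2384  0.21  ] t 1.93 F [ 0.87  0.63 -0.07] w 0.0847
tray xy mm -163.5 -275.7
need off cm (old axes) [ -4.   -10.98  -1.88] ang [-0.79 -0.51  1.  ] off in target axes [ -4.21 -10.88  -2.  ]
```

>>> play_rows --angular '[[-0.8,-0.5,1.0],[0,0,0],[0,0,0],[0,0,0],[0,0,0],[0,0,0]]' --offset '[[-1.0,-2.8,-0.2],[-1.0,-2.8,0],[-1.0,-2.8,0],[-1.0,-2.5,0],[-0.1,0,0],[0,0,0]]' --gripper '[8.5,8.5,8.5,8.5,8.5,8.5]'

```text
time_s: 2.43
tcp_pos: [0.4471, -0.3554, 0.2023]
tcp_rot: [-0.006, 0.051, 0.999, 0.006]
force: [0.3, 0.3, 1.4]
width: 0.0851
```

```bash
python3 go.py .450 -.3508 .111 174.5; python3 - <<'E'
from h import *
i=get_image("wrist");cv2.imwrite("pics/w1.png",i["frame"])
Rm=cv2.Rodrigues(np.array(i["rvec"],float))[0];K=i["K"];print(K)
P=np.array([[.45,-.3508,.142]]);c=(Rm@P.T).T+np.ravel(i["tvec"]);print(c)
for p in c:
    th=np.arctan2(np.hypot(*p[:2]),p[2]);u=p[:2]/np.hypot(*p[:2])*th*K[0][0]+[K[0][2],K[1][2]];print(u)
E
```

```text
tcp [ 0.4471 -0.3554  0.2023] t 2.43 F [0.33 0.29 1.4 ] w 0.0851
tray xy mm -122.2 -388.7
need off cm (old axes) [-0.36  0.38  9.13] ang [ 0.67 -0.72 -0.31] off in target axes [-0.25  0.48  9.13]
[[325.1922621    0.         277.36677491]
 [  0.         325.1922621  205.75369229]
 [  0.           0.           1.        ]]
[[0.00528512 0.01267035 0.22680034]]
[284.93548344 223.89863244]
```

View pics/w1.png

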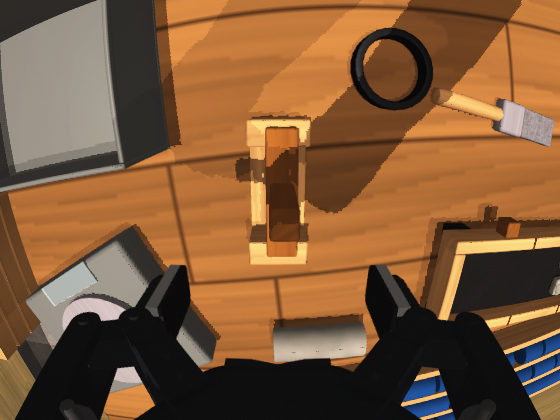

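The wrist view shows the rake at about x=283 px, and the handle matches my prediction of (285,224), so I'll descend and grasp.

>>> play_rows --angular '[[0.7,-0.7,-0.3],[0,0,0],[0,0,0],[0,0,0],[0,0,0],[0,0,0]]' --offset '[[-0.2,0.5,1.0],[0,0,2.5],[0,0,2.5],[0,0,2.0],[0,0,0.8],[0,0,0]]' --gripper '[8.5,8.5,8.5,8.5,8.5,8.5]'

```text
time_s: 2.98
tcp_pos: [0.4493, -0.344, 0.1137]
tcp_rot: [0.001, 0.045, 0.999, -0.001]
force: [0.4, 0.4, 0.1]
width: 0.0847
```

```bash
python3 go.py .450 -.3508 .111 174.5
```

```text
tcp [ 0.4493 -0.344   0.1137] t 2.98 F [0.44 0.42 0.14] w 0.0847
tray xy mm -121.3 -377.2
need off cm (old axes) [-0.13 -0.67  0.27] ang [-0.11  0.12  0.32] off in target axes [-0.14 -0.67  0.27]
```

>>> play_rows --angular '[[0,0,0.3],[0,0,0],[0,0,0]]' --offset '[[-0.1,-0.6,0.25],[0,0,0],[0,0,0]]' --gripper '[8.5,8.5,8.5]'

```text
time_s: 3.23
tcp_pos: [0.4502, -0.3492, 0.1134]
tcp_rot: [0.002, 0.047, 0.999, -0.002]
force: [-0.1, 0.4, 0.5]
width: 0.0848
```

```bash
python3 go.py .450 -.3508 .111 174.5
```

```text
tcp [ 0.4502 -0.3492  0.1134] t 3.23 F [-0.15  0.37  0.5 ] w 0.0848
tray xy mm -119.8 -382.3
need off cm (old axes) [ 0.01 -0.16  0.24] ang [-0.17  0.2   0.11] off in target axes [ 0.   -0.16  0.24]
```

>>> play_rows --angular '[[0,0,0],[0,0,0],[0,0,0],[0,0,0],[0,0,0],[0,0,0],[0,0,0],[0,0,0]]' --offset '[[0,-0.15,0.2],[0,0,0],[0,0,0],[0,0,0],[0,0,0],[0,0,0],[0,0,0],[0,0,0]]' --gripper '[8.5,8.5,1,1,1,1,1,1]'

```text
time_s: 3.9
tcp_pos: [0.4526, -0.3534, 0.1168]
tcp_rot: [0.005, 0.047, 0.999, -0.004]
force: [0.4, 0.2, 1.5]
width: 0.0202
```

```bash
python3 go.py .450 -.3508 .111 174.5
```

```text
tcp [ 0.4526 -0.3534  0.1168] t 3.9 F [0.44 0.23 1.5 ] w 0.0202
tray xy mm -116.9 -386.2
need off cm (old axes) [0.29 0.24 0.58] ang [-0.45  0.63  0.07] off in target axes [0.29 0.24 0.58]
```

>>> play_rows --angular '[[0,0,0],[0,0,0],[0,0,0],[0,0,0],[0,0,0],[0,0,0],[0,0,0]]' --offset '[[0,0,-0.5],[0,0,-1.2],[0,0,-2],[0,0,-2],[0,0,-2],[0,0,-1],[0,0,-0.5]]' --gripper '[1,1,1,1,1,1,1]'

```text
time_s: 4.48
tcp_pos: [0.4512, -0.3506, 0.21]
tcp_rot: [0.004, 0.047, 0.999, -0.001]
force: [-0.2, -0.4, -2.0]
width: 0.0205
```

```bash
python3 go.py t 0 80 .2 ; python3 - <<'E'
from h import *
import pickle
for n in("side","top"):
    i=get_image(n);pickle.dump(i,open(n+"1.pkl","wb"))
    if n=="side":
        a=i["frame"];cv2.imwrite("pics/s1.png",cv2.resize(a[20:180,240:440],None,fx=4,fy=3.75,interpolation=cv2.INTER_CUBIC))
E
python3 go.py t 0 80 .2
```

```text
tcp [ 0.4512 -0.3506  0.21  ] t 4.48 F [-0.18 -0.36 -2.04] w 0.0205
tray xy mm -118.6 -383.6
need off cm (old axes) [-12.63  46.16   1.02] ang [-0.09  0.43  0.96] off in target axes [-11.86  46.36   1.  ]
tcp [ 0.4515 -0.3509  0.2097] t 4.58 F [ 0.2  -0.97 -1.75] w 0.0204
tray xy mm -118.4 -383.8
need off cm (old axes) [-12.59  46.18   0.98] ang [-0.12  0.48  0.95] off in target axes [-11.84  46.38   0.97]
```

View pics/s1.png

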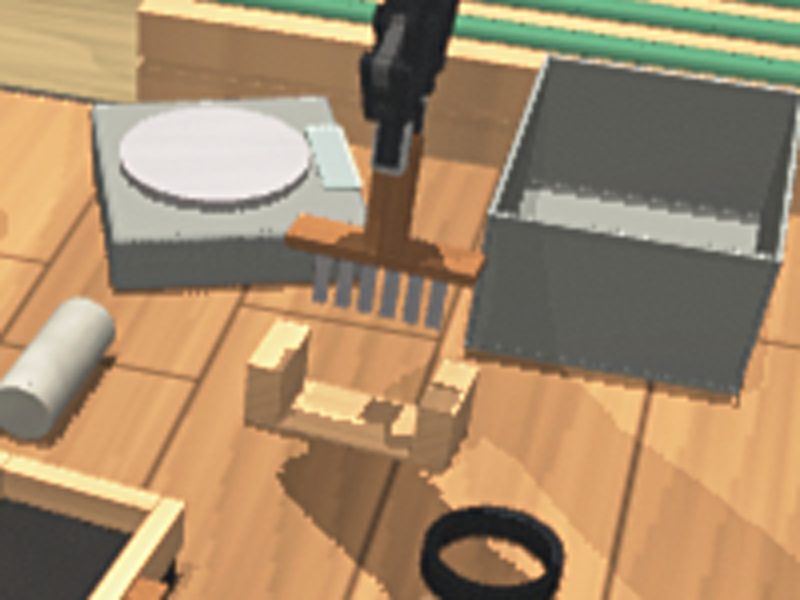

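The side view shows the rake held upright, with tine tips from about (320,300) to (437,326) in the crop.

```bash
python3 - <<'E'
from go import *
import pickle
i=pickle.load(open("side1.pkl","rb"))
px=(np.array([(320,300),(378.5,314),(435,326)])+.5)/[4,3.75]-.5+[240,20]
c,d=ray(i,px)
n=np.array([np.sin(np.radians(5.3)),np.cos(np.radians(5.3)),0]);o=np.array([.4515,-.351,0])
l=(o-c)@n/(d@n);P=c+d*l[:,None];print(P.round(4))
E
```

```text
[[ 0.4911 -0.3547  0.0978]
 [ 0.4503 -0.3509  0.0973]
 [ 0.4117 -0.3473  0.098 ]]
```

>>> play_rows --angular '[[0,0.4,0.9],[0,0,0],[0,0,0],[0,0,0],[0,0,0],[0,0,0],[0,0,0],[0,0,0],[0,0,0],[0,0,0],[0,0,0],[0,0,0]]' --offset '[[-0.6,2.5,0],[-0.95,3.6,0],[-0.95,3.6,0],[-0.95,3.6,0],[-0.95,3.6,0],[-0.95,3.6,0],[-0.95,3.6,0],[-0.95,3.6,0],[-0.95,3.6,0],[-0.95,3.6,0],[-0.95,3.6,0],[-0.95,3.6,0]]' --gripper '[1,1,1,1,1,1,1,1,1,1,1,1]'

```text
time_s: 5.58
tcp_pos: [0.6055, 0.0644, 0.1875]
tcp_rot: [-0.014, 0.064, 0.998, -0.001]
force: [0.0, -0.2, -0.9]
width: 0.0208
```

>>> play_rows --angular '[[0,0,0],[0,0,0],[0,0,0]]' --offset '[[-0.5,2.0,0],[0,0,0],[0,0,0]]' --gripper '[1,1,1]'

```text
time_s: 5.83
tcp_pos: [0.6122, 0.0935, 0.1802]
tcp_rot: [-0.018, 0.059, 0.998, 0.0]
force: [0.7, -0.5, -1.5]
width: 0.0212
```

```bash
python3 go.py t 0 81 .2
```

```text
tcp [0.6122 0.0935 0.1802] t 5.83 F [ 0.71 -0.54 -1.5 ] w 0.0212
tray xy mm -7.7 75.7
need off cm (old axes) [-0.69  0.54 -2.01] ang [-0.11 -2.1  -0.39] off in target axes [-0.77  0.53 -1.98]
```

>>> play_rows --angular '[[0,-2.1,-0.4],[0,0,0],[0,0,0],[0,0,0]]' --offset '[[-0.8,0.5,-0.5],[0,0,0],[0,0,0],[0,0,0]]' --gripper '[1,1,1,1]'

```text
time_s: 6.17
tcp_pos: [0.6176, 0.0946, 0.1798]
tcp_rot: [-0.005, 0.056, 0.998, -0.003]
force: [-0.4, 0.2, -2.0]
width: 0.0205
```

```bash
python3 go.py t 0 81 .18
```

```text
tcp [0.6176 0.0946 0.1798] t 6.17 F [-0.4   0.22 -2.04] w 0.0205
tray xy mm -2.4 77.3
need off cm (old axes) [-0.24  0.37 -0.03] ang [-0.32 -0.55 -0.12] off in target axes [-0.24  0.37 -0.02]
```

>>> play_rows --angular '[[0,0,0],[0,0,0],[0,0,0],[0,0,0]]' --offset '[[0,0,0],[0,0,0],[0,0,0],[0,0,0]]' --gripper '[1,1,1,1]'

```text
time_s: 6.5
tcp_pos: [0.6165, 0.091, 0.179]
tcp_rot: [-0.007, 0.059, 0.998, -0.003]
force: [-0.4, 0.7, -1.4]
width: 0.0207
```

```bash
python3 go.py t 0 81 .18
```

```text
tcp [0.6165 0.091  0.179 ] t 6.5 F [-0.36  0.67 -1.35] w 0.0207
tray xy mm -3.2 73.6
need off cm (old axes) [-0.31  0.74 -0.11] ang [-0.39 -0.73 -0.4 ] off in target axes [-0.32  0.74 -0.1 ]
```

>>> play_rows --angular '[[-0.3,-0.7,-0.3],[0,0,0],[0,0,0],[0,0,0]]' --offset '[[-0.3,0.8,0],[0,0.1,0.5],[0,0.1,0.5],[0,0.1,0.3]]' --gripper '[1,1,1,1]'

```text
time_s: 6.83
tcp_pos: [0.6221, 0.102, 0.1663]
tcp_rot: [0.002, 0.056, 0.998, -0.0]
force: [0.2, -0.5, -1.8]
width: 0.0206
```

```bash
python3 go.py t 0 81 .15
```

```text
tcp [0.6221 0.102  0.1663] t 6.83 F [ 0.21 -0.5  -1.76] w 0.0206
tray xy mm 1.2 85.2
need off cm (old axes) [ 0.13 -0.42  1.63] ang [-0.02  0.2  -0.12] off in target axes [ 0.12 -0.42  1.63]
```

>>> play_rows --angular '[[0,0,0],[0,0,0],[0,0,0]]' --offset '[[0.1,-0.4,0.3],[0,0,0.5],[0,0,0.3]]' --gripper '[1,1,1]'

```text
time_s: 7.08
tcp_pos: [0.62, 0.0986, 0.1532]
tcp_rot: [0.001, 0.056, 0.998, -0.0]
force: [-0.5, -0.8, -3.7]
width: 0.0208
```

```bash
python3 go.py t 0 81 .146
```

```text
tcp [0.62   0.0986 0.1532] t 7.08 F [-0.5  -0.82 -3.71] w 0.0208
tray xy mm -0.5 81.5
need off cm (old axes) [-0.05 -0.05  0.72] ang [-0.04  0.11 -0.05] off in target axes [-0.05 -0.05  0.72]
```

>>> play_rows --angular '[[0,0,0],[0,0,0],[0,0,0],[0,0,0]]' --offset '[[0,0,0.12],[0,0,0.12],[0,0,0.08],[0,0,0.08]]' --gripper '[1,1,1,1]'

```text
time_s: 7.42
tcp_pos: [0.619, 0.0982, 0.1471]
tcp_rot: [-0.0, 0.056, 0.998, -0.001]
force: [-0.4, -0.0, -1.9]
width: 0.0206
```

>>> play_rows --angular '[[0,0,0],[0,0,0],[0,0,0],[0,0,0]]' --offset '[[0,0,0.05],[0,0,0.05],[0,0,0.05],[0,0,0.05]]' --gripper '[1,1,1,1]'

```text
time_s: 7.75
tcp_pos: [0.6194, 0.0982, 0.1455]
tcp_rot: [0.0, 0.056, 0.998, -0.001]
force: [-0.4, -0.3, -1.3]
width: 0.0208
```

```bash
python3 go.py t 0 81 .146
```

```text
tcp [0.6194 0.0982 0.1455] t 7.75 F [-0.37 -0.31 -1.28] w 0.0208
tray xy mm -1.0 81.0
need off cm (old axes) [-0.1  -0.   -0.05] ang [-0.06  0.02 -0.08] off in target axes [-0.1  -0.   -0.05]
```

>>> play_rows --angular '[[0,0,0],[0,0,0],[0,0,0],[0,0,0],[0,0,0]]' --offset '[[0,0,0.06],[0,0,0.06],[0,0,0.06],[0,0,0.05],[0,0,0.02]]' --gripper '[1,1,1,1,1]'

```text
time_s: 8.17
tcp_pos: [0.6195, 0.0982, 0.1448]
tcp_rot: [0.001, 0.056, 0.998, -0.001]
force: [-2.1, -1.1, -0.8]
width: 0.0205
```

>>> play_rows --angular '[[0,0,0],[0,0,0],[0,0,0]]' --offset '[[0,0,0.06],[0,0,0.06],[0,0,0.04]]' --gripper '[1,1,1]'

```text
time_s: 8.42
tcp_pos: [0.6195, 0.0982, 0.1443]
tcp_rot: [0.001, 0.056, 0.998, -0.001]
force: [-1.9, -0.8, 1.1]
width: 0.0205
```

```bash
python3 go.py t 0 81 .144
```

```text
tcp [0.6195 0.0982 0.1443] t 8.42 F [-1.88 -0.84  1.08] w 0.0205
tray xy mm -1.0 81.1
need off cm (old axes) [-0.1  -0.01  0.03] ang [-0.05  0.15 -0.07] off in target axes [-0.1  -0.01  0.03]
```

>>> play_rows --angular '[[0,0,0],[0,0,0],[0,0,0],[0,0,0],[0,0,0],[0,0,0]]' --offset '[[-0.02,-0.2,0.05],[-0.02,-0.3,0.05],[-0.02,-0.4,0.05],[-0.02,-0.4,0.05],[0,-0.4,0.05],[0,-0.4,0.05]]' --gripper '[1,1,1,1,1,1]'

```text
time_s: 8.92
tcp_pos: [0.6207, 0.0803, 0.1438]
tcp_rot: [0.005, 0.054, 0.998, 0.005]
force: [-0.0, 2.1, 2.0]
width: 0.0203
```

```bash
python3 go.py t 0 -98 .144
```

```text
tcp [0.6207 0.0803 0.1438] t 8.92 F [-0.04  2.09  2.02] w 0.0203
tray xy mm 2.2 63.5
need off cm (old axes) [  0.25 -16.14  -0.18] ang [0.57 0.55 0.1 ] off in target axes [  0.22 -16.15  -0.02]
```

>>> play_rows --angular '[[0.3,0.3,0],[0,0,0],[0.1,0.1,0],[0,0,0],[0.1,0.1,0],[0,0,0],[0,0,0],[0,0,0]]' --offset '[[0.04,-0.45,0.045],[0.04,-0.45,0.045],[0.04,-0.45,0.045],[0,-0.45,0.045],[0,-0.45,0.045],[0,-0.45,0.045],[0,-0.45,0.045],[0,-0.45,0.045]]' --gripper '[1,1,1,1,1,1,1,1]'

```text
time_s: 9.58
tcp_pos: [0.6177, 0.0435, 0.143]
tcp_rot: [0.004, 0.054, 0.999, 0.004]
force: [-0.5, 3.9, 4.8]
width: 0.0203
```

```bash
python3 go.py t 0 -98 .144
```

```text
tcp [0.6177 0.0435 0.143 ] t 9.58 F [-0.48  3.91  4.81] w 0.0203
tray xy mm 3.3 26.6
need off cm (old axes) [  0.36 -12.45  -0.2 ] ang [0.47 0.39 0.15] off in target axes [  0.33 -12.46  -0.1 ]
```

>>> play_rows --angular '[[0.1,0.2,0],[0,0,0],[0.1,0.1,0],[0,0,0],[0.1,0.1,0],[0,0,0]]' --offset '[[0.05,-0.45,-0.01],[0.05,-0.45,0.01],[0.05,-0.45,0.02],[0.05,-0.45,0.025],[0.03,-0.45,0.025],[0.03,-0.45,0.025]]' --gripper '[1,1,1,1,1,1]'

```text
time_s: 10.08
tcp_pos: [0.6127, 0.0144, 0.143]
tcp_rot: [0.001, 0.054, 0.999, 0.002]
force: [1.3, 3.8, 4.5]
width: 0.0204
```

```bash
python3 go.py t 0 -98 .144
```

```text
tcp [0.6127 0.0144 0.143 ] t 10.08 F [1.29 3.84 4.52] w 0.0204
tray xy mm 1.5 -3.0
need off cm (old axes) [ 0.18 -9.5  -0.14] ang [0.22 0.13 0.15] off in target axes [ 0.15 -9.5  -0.1 ]
```

Net force is about 6 N, so I'll ease off slightly and continue.

>>> play_rows --angular '[[0.1,0.1,0],[0,0,0],[0.1,0.1,0],[0,0,0],[0.1,0.1,0],[0,0,0],[0.1,0,0]]' --offset '[[0.05,-0.45,-0.03],[0.04,-0.45,-0.01],[0.03,-0.45,0],[0.03,-0.45,0.015],[0.03,-0.45,0.015],[0.03,-0.45,0.015],[0.03,-0.45,0.015]]' --gripper '[1,1,1,1,1,1,1]'

```text
time_s: 10.67
tcp_pos: [0.6063, -0.0209, 0.143]
tcp_rot: [-0.002, 0.054, 0.999, -0.003]
force: [0.5, 3.3, 5.6]
width: 0.021
```

```bash
python3 go.py t 0 -98 .144
```

```text
tcp [ 0.6063 -0.0209  0.143 ] t 10.67 F [0.48 3.33 5.62] w 0.021
tray xy mm -0.9 -38.7
need off cm (old axes) [-0.08 -5.93 -0.07] ang [-0.31 -0.18  0.15] off in target axes [-0.09 -5.93 -0.1 ]
```

>>> play_rows --angular '[[-0.1,0,0],[-0.1,0,0],[0,0,0],[0,0,0],[0,0,0],[0,0,0]]' --offset '[[0,-0.45,-0.08],[0,-0.45,-0.05],[0,-0.45,-0.02],[0,-0.45,-0.01],[0,-0.45,0],[0,-0.45,0]]' --gripper '[1,1,1,1,1,1]'

```text
time_s: 11.17
tcp_pos: [0.6016, -0.0514, 0.1434]
tcp_rot: [-0.003, 0.054, 0.999, -0.002]
force: [-0.0, 2.9, 2.3]
width: 0.0204
```

```bash
python3 go.py t 0 -98 .144
```

```text
tcp [ 0.6016 -0.0514  0.1434] t 11.17 F [-0.01  2.89  2.33] w 0.0204
tray xy mm -2.2 -69.5
need off cm (old axes) [-0.21 -2.85 -0.05] ang [-0.2  -0.39  0.15] off in target axes [-0.22 -2.85 -0.06]
```

>>> play_rows --angular '[[0,-0.1,0],[0,-0.1,0],[0,-0.1,0],[0,0,0],[0,0,0],[0,0,0],[0,0,0]]' --offset '[[-0.05,-0.45,0.01],[-0.05,-0.45,0.01],[-0.05,-0.45,0.01],[-0.03,-0.45,0.01],[0,-0.4,0.01],[0,-0.25,0.01],[0,-0.1,0]]' --gripper '[1,1,1,1,1,1,1]'

```text
time_s: 11.75
tcp_pos: [0.5999, -0.0799, 0.1431]
tcp_rot: [-0.001, 0.054, 0.999, -0.001]
force: [-0.3, 2.6, 4.5]
width: 0.0201
```

```bash
python3 go.py t 0 -98 .144
```

```text
tcp [ 0.5999 -0.0799  0.1431] t 11.75 F [-0.28  2.57  4.45] w 0.0201
tray xy mm -0.8 -98.1
need off cm (old axes) [-0.08  0.01 -0.09] ang [-0.14 -0.11  0.11] off in target axes [-0.08  0.01 -0.09]
```

>>> play_rows --angular '[[0,0,0],[0,0,0],[0,0,0],[0,0,0],[0,0,0],[0,0,0],[0,0,0],[0,0,0],[0,0,0],[0,0,0],[0,0,0],[0,0,0]]' --offset '[[0,0.3,-0.3],[0,0.2,-1.0],[0,0.5,-1.5],[0,1.5,-1.3],[0,2.5,-0.3],[0,3,-0.2],[0,3,-0.1],[0,3,0],[0,3,0],[0,2.5,0],[0,1.5,0],[0,0.5,0]]' --gripper '[1,1,1,1,1,1,1,1,1,1,1,1]'

```text
time_s: 12.75
tcp_pos: [0.6174, 0.127, 0.1732]
tcp_rot: [-0.016, 0.061, 0.998, -0.02]
force: [1.1, 0.0, -2.2]
width: 0.0208
```

```bash
python3 go.py t 0 127 .16; cat > stones.py <<'E'
from go import *
import sys,time
def meas(n,z=.046):
    i=get_image(n);h=cv2.cvtColor(i["frame"],cv2.COLOR_BGR2HSV)
    poly=[np.r_[TO+tx*a+ty*b,.045] for a,b in((.05,.172),(.05,-.17),(-.05,-.17),(-.05,.172))]
    k=np.zeros(h.shape[:2],np.uint8);cv2.fillPoly(k,[proj(i,poly).astype(np.int32)],1)
    m=((h[...,1]<60)&(h[...,2]>100)).astype(np.uint8)*k
    nn,_,q,c=cv2.connectedComponentsWithStats(m)
    for j in range(1,nn):
        if q[j,4]>20:
            p=onz(i,c[j],z)[0][:2]-TO;print(n,q[j,4],(p@tx*1e3).round(),(p@ty*1e3).round())
    return i
if __name__=="__main__":
    for n in sys.argv[2:]:
        i=meas(n);cv2.imwrite(f"pics/{n}{sys.argv[1]}.png",i["frame"])
E
python3 stones.py a top side
```

```text
tcp [0.6174 0.127  0.1732] t 12.75 F [ 1.11  0.   -2.25] w 0.0208
tray xy mm -6.2 109.5
need off cm (old axes) [-0.64  1.81  1.23] ang [-2.45 -1.73 -0.62] off in target axes [-0.62  1.75  1.32]
top 1082 -2.0 139.0
top 126 25.0 -111.0
top 134 -25.0 -111.0
side 127 26.0 -106.0
side 34 -48.0 -106.0
side 125 -23.0 -105.0
side 219 26.0 102.0
side 251 -23.0 102.0
side 152 24.0 154.0
side 163 -22.0 155.0
```

>>> play_rows --angular '[[-2.4,-1.7,-0.6],[0,0,0],[0,0,0],[0,0,0]]' --offset '[[-0.6,1.4,0],[0,0,0],[0,0,0],[0,0,0]]' --gripper '[1,1,1,1]'

```text
time_s: 13.18
tcp_pos: [0.6239, 0.1321, 0.1709]
tcp_rot: [-0.002, 0.058, 0.998, -0.005]
force: [0.0, -0.4, -2.1]
width: 0.0205
```

```bash
python3 go.py t 0 127.5 .155
```

```text
tcp [0.6239 0.1321 0.1709] t 13.18 F [ 0.02 -0.39 -2.08] w 0.0205
tray xy mm -0.3 115.3
need off cm (old axes) [-0.03  1.24  1.58] ang [-0.57 -0.24 -0.34] off in target axes [-0.03  1.22  1.59]
```

>>> play_rows --angular '[[-0.6,-0.2,-0.3],[0,0,0],[0,0,0],[0,0,0],[0,0,0]]' --offset '[[0,0.8,0],[0,0.2,0.2],[0,0,0.3],[0,0,0.2],[0,0,0]]' --gripper '[1,1,1,1,1]'

```text
time_s: 13.6
tcp_pos: [0.6252, 0.139, 0.1635]
tcp_rot: [-0.001, 0.058, 0.998, -0.001]
force: [-0.3, 0.4, -1.8]
width: 0.0206
```

```bash
python3 go.py t 0 127.5 .15
```

```text
tcp [0.6252 0.139  0.1635] t 13.6 F [-0.34  0.43 -1.8 ] w 0.0206
tray xy mm 0.2 122.2
need off cm (old axes) [0.02 0.53 1.35] ang [-0.11 -0.07 -0.28] off in target axes [0.02 0.53 1.35]
```

>>> play_rows --angular '[[0,0,-0.3],[0,0,0],[0,0,0],[0,0,0]]' --offset '[[0,0.5,0],[0,0.05,0.2],[0,0.05,0.3],[0,0.05,0.3]]' --gripper '[1,1,1,1]'

```text
time_s: 13.93
tcp_pos: [0.6263, 0.1461, 0.1553]
tcp_rot: [-0.0, 0.055, 0.998, -0.001]
force: [0.1, -0.1, -2.6]
width: 0.0203
```

```bash
python3 go.py t 0 127.5 .148
```

```text
tcp [0.6263 0.1461 0.1553] t 13.93 F [ 0.14 -0.14 -2.63] w 0.0203
tray xy mm 0.5 129.4
need off cm (old axes) [ 0.05 -0.19  0.73] ang [-0.12 -0.03  0.06] off in target axes [ 0.05 -0.19  0.73]
```

>>> play_rows --angular '[[0,0,0],[0,0,0],[0,0,0],[0,0,0],[0,0,0],[0,0,0]]' --offset '[[0,-0.2,0.2],[0,0,0.2],[0,0,0.15],[0,0,0.08],[0,0,0.06],[0,0,0.05]]' --gripper '[1,1,1,1,1,1]'

```text
time_s: 14.43
tcp_pos: [0.6252, 0.1439, 0.1456]
tcp_rot: [-0.001, 0.055, 0.999, -0.001]
force: [-1.0, -0.7, -0.8]
width: 0.0207
```

```bash
python3 go.py t 0 127.5 .148
```

```text
tcp [0.6252 0.1439 0.1456] t 14.43 F [-1.02 -0.72 -0.81] w 0.0207
tray xy mm -0.3 127.2
need off cm (old axes) [-0.03  0.03 -0.24] ang [-0.16 -0.16  0.08] off in target axes [-0.03  0.03 -0.24]
```

Contact is just starting. I'll press slightly more and rake.

>>> play_rows --angular '[[0,0,0],[0,0,0],[0,0,0],[0,0,0],[0,0,0],[0.2,0.2,0],[0.1,0.1,0],[0.1,0.1,0]]' --offset '[[0,0,0.06],[0,0,0.06],[0,0,0.06],[0,-0.2,0.05],[0,-0.3,0.05],[0,-0.4,0.05],[0,-0.4,0.045],[0,-0.4,0.04]]' --gripper '[1,1,1,1,1,1,1,1]'

```text
time_s: 15.1
tcp_pos: [0.6251, 0.1284, 0.1448]
tcp_rot: [-0.002, 0.054, 0.999, -0.002]
force: [0.4, 1.2, 0.6]
width: 0.0206
```

```bash
python3 go.py t 0 15 .144
```

```text
tcp [0.6251 0.1284 0.1448] t 15.1 F [0.43 1.24 0.57] w 0.0206
tray xy mm 1.3 111.7
need off cm (old axes) [ 0.16 -9.67  0.13] ang [-0.25 -0.23  0.2 ] off in target axes [ 0.13 -9.67  0.08]
```

>>> play_rows --angular '[[0,0,0],[0,0,0],[0.1,0.1,0],[0,0,0],[0.1,0.1,0],[0,0,0],[0,0,0],[0,0,0]]' --offset '[[0.02,-0.45,0.05],[0.02,-0.45,0.04],[0.02,-0.45,0.03],[0.02,-0.45,0.03],[0.02,-0.45,0.03],[0.02,-0.45,0.03],[0.02,-0.45,0.03],[0.02,-0.45,0.03]]' --gripper '[1,1,1,1,1,1,1,1]'

```text
time_s: 15.77
tcp_pos: [0.621, 0.0903, 0.1443]
tcp_rot: [-0.002, 0.053, 0.999, -0.002]
force: [0.3, 2.2, 0.8]
width: 0.0203
```

```bash
python3 go.py t 0 15 .144
```

```text
tcp [0.621  0.0903 0.1443] t 15.77 F [0.34 2.2  0.75] w 0.0203
tray xy mm 1.4 73.4
need off cm (old axes) [ 0.16 -5.84  0.05] ang [-0.2  -0.19  0.21] off in target axes [ 0.14 -5.84  0.03]
```

>>> play_rows --angular '[[0,0,0.1],[0,0,0],[0.1,0.1,0],[0,0,0],[0.1,0.1,0],[0,0,0],[0,0,0],[0,0,0]]' --offset '[[0.02,-0.45,0.05],[0.02,-0.45,0.05],[0.02,-0.45,0.04],[0.02,-0.45,0.03],[0.02,-0.45,0.03],[0.02,-0.45,0.03],[0.02,-0.45,0.03],[0.02,-0.45,0.03]]' --gripper '[1,1,1,1,1,1,1,1]'

```text
time_s: 16.43
tcp_pos: [0.6162, 0.0521, 0.1437]
tcp_rot: [-0.002, 0.054, 0.999, -0.002]
force: [-0.1, 3.0, 2.6]
width: 0.0207
```

```bash
python3 go.py t 0 15 .144
```

```text
tcp [0.6162 0.0521 0.1437] t 16.43 F [-0.05  2.96  2.62] w 0.0207
tray xy mm 0.8 34.9
need off cm (old axes) [ 0.09 -1.99 -0.02] ang [-0.21 -0.16  0.14] off in target axes [ 0.08 -1.99 -0.03]
```

>>> play_rows --angular '[[0,0,0],[0,0,0],[0,0,0],[0,0,0],[0,0,0],[0,0,0]]' --offset '[[0,-0.45,0.01],[0,-0.45,0.01],[0,-0.4,0.01],[0,-0.4,0.01],[0,-0.2,0.01],[0,-0.1,0.01]]' --gripper '[1,1,1,1,1,1]'

```text
time_s: 16.93
tcp_pos: [0.6137, 0.0294, 0.1436]
tcp_rot: [-0.001, 0.055, 0.999, -0.001]
force: [0.3, 3.1, 2.9]
width: 0.0208
```

>>> play_rows --angular '[[0,0,0],[0,0,0],[0,0,0],[0,0,0],[0,0,0],[0,0,0],[0,0,0]]' --offset '[[0,0.3,-0.3],[0,0.2,-1],[0,0.2,-1.5],[0,0,-1.3],[0,-1.5,-0.3],[0,-2,-0.2],[0,0,-0.1]]' --gripper '[1,1,1,1,1,1,1]'

```text
time_s: 17.52
tcp_pos: [0.6045, -0.0049, 0.1852]
tcp_rot: [-0.012, 0.054, 0.998, -0.01]
force: [-0.1, 0.9, -1.9]
width: 0.0206
```

```bash
python3 go.py t 0 166 .18; python3 stones.py b top side;python3 - <<'E'
import cv2,numpy as np
a=cv2.imread("pics/topb.png")[125:225,220:396];b=cv2.imread("pics/sideb.png")[130:290,150:310]
cv2.imwrite("pics/b.png",np.hstack([cv2.resize(b,(400,400),interpolation=2),cv2.resize(a,(400,400*100//176*1),interpolation=2) if 0 else cv2.resize(a,(400,400),interpolation=2)]))
E
```

```text
tcp [ 0.6045 -0.0049  0.1852] t 17.52 F [-0.06  0.9  -1.88] w 0.0206
tray xy mm -4.5 -23.1
need off cm (old axes) [-0.49 18.91  0.09] ang [-1.27 -1.28  0.09] off in target axes [-0.45 18.91  0.52]
top 124 22.0 151.0
top 2505 0.0 -5.0
top 141 -23.0 150.0
top 111 25.0 -112.0
top 106 -25.0 -112.0
side 29 -35.0 -107.0
side 39 40.0 -57.0
side 41 24.0 -57.0
side 39 8.0 -57.0
side 40 -8.0 -58.0
side 41 -25.0 -58.0
side 116 27.0 4.0
side 135 -25.0 6.0
side 159 24.0 154.0
side 177 -21.0 153.0
side 28 -48.0 156.0
```

View pics/b.png

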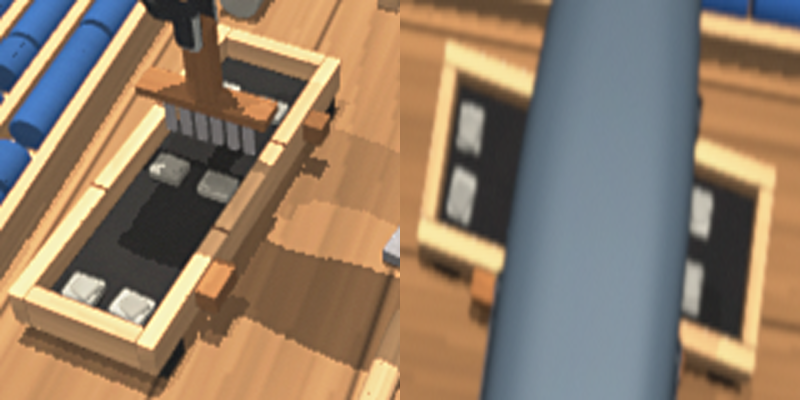

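```bash
python3 go.py .4515 -.352 .215 174.5
```

```text
tcp [ 0.6045 -0.0022  0.1846] t 17.62 F [ 0.04  0.1  -2.02] w 0.0205
tray xy mm -4.8 -20.3
need off cm (old axes) [ 11.5  -36.48  -2.1 ] ang [-1.04 -1.32 -0.69] off in target axes [ 11.88 -36.29  -3.04]
```

>>> play_rows --angular '[[-1.0,-1.3,-0.7],[0,0,0],[0,0,0],[0,0,0],[0,0,0],[0,0,0],[0,0,0],[0,0,0],[0,0,0],[0,0,0],[0,0,0],[0,0,0]]' --offset '[[0,0,-1.5],[0.3,-1,-1.5],[1.0,-3.1,-0.5],[1.0,-3.1,0],[1.0,-3.1,0],[1.0,-3.1,0],[1.0,-3.1,0],[1.0,-3.1,0],[1.0,-3.1,0],[1.0,-3.1,0],[1.0,-3.1,0],[0.8,-2,0]]' --gripper '[1,1,1,1,1,1,1,1,1,1,1,1]'

```text
time_s: 18.62
tcp_pos: [0.4715, -0.3057, 0.2266]
tcp_rot: [0.004, 0.035, 0.999, -0.0]
force: [-0.2, -0.2, -2.5]
width: 0.021
```

```bash
python3 go.py .4515 -.352 .2 174.5
```

```text
tcp [ 0.4715 -0.3057  0.2266] t 18.62 F [-0.2  -0.23 -2.5 ] w 0.021
tray xy mm -103.4 -336.7
need off cm (old axes) [ 1.69 -4.76  2.64] ang [-0.01  0.45  1.45] off in target axes [ 1.55 -4.8   2.66]
```

>>> play_rows --angular '[[0,0.4,1.4],[0,0,0],[0,0,0],[0,0,0],[0,0,0]]' --offset '[[0.6,-2,0.5],[0.6,-2,0.8],[0.3,-0.8,0.8],[0,0,0],[0,0,0]]' --gripper '[1,1,1,1,1]'

```text
time_s: 19.03
tcp_pos: [0.4482, -0.3582, 0.2086]
tcp_rot: [0.002, 0.05, 0.999, -0.002]
force: [-0.6, 0.1, -1.6]
width: 0.0206
```

```bash
python3 go.py .4515 -.352 .175 174.5
```

```text
tcp [ 0.4482 -0.3582  0.2086] t 19.03 F [-0.59  0.08 -1.59] w 0.0206
tray xy mm -120.8 -391.4
need off cm (old axes) [-0.25  0.66  3.36] ang [-0.21  0.27 -0.26] off in target axes [-0.27  0.65  3.36]
```

>>> play_rows --angular '[[-0.2,0.2,-0.2],[0,0,0],[0,0,0],[0,0,0],[0,0,0]]' --offset '[[-0.25,0.6,0.5],[0,0,1.2],[0,0,1.0],[0,0,0.4],[0,0,0]]' --gripper '[1,1,1,1,1]'

```text
time_s: 19.45
tcp_pos: [0.4551, -0.3457, 0.1779]
tcp_rot: [0.002, 0.044, 0.999, 0.001]
force: [-0.6, 0.7, -2.0]
width: 0.0209
```

```bash
python3 go.py .4515 -.352 .175 174.5;python3 - <<'E'
from h import *
import pickle
i=get_image("side");pickle.dump(i,open("side2.pkl","wb"));cv2.imwrite("pics/s2.png",cv2.resize(i["frame"][65:165,285:385],None,fx=6,fy=6,interpolation=2))
E
python3 go.py .4515 -.352 .175 174.5
```

```text
tcp [ 0.4551 -0.3457  0.1779] t 19.45 F [-0.6   0.67 -1.99] w 0.0209
tray xy mm -115.4 -378.3
need off cm (old axes) [ 0.3  -0.66  0.29] ang [0.14 0.25 0.43] off in target axes [ 0.3  -0.66  0.29]
tcp [ 0.4551 -0.3457  0.1782] t 19.5 F [-0.33  0.48 -1.88] w 0.0205
tray xy mm -115.3 -378.2
need off cm (old axes) [ 0.31 -0.66  0.32] ang [0.15 0.26 0.43] off in target axes [ 0.3  -0.67  0.32]
```

View pics/s2.png

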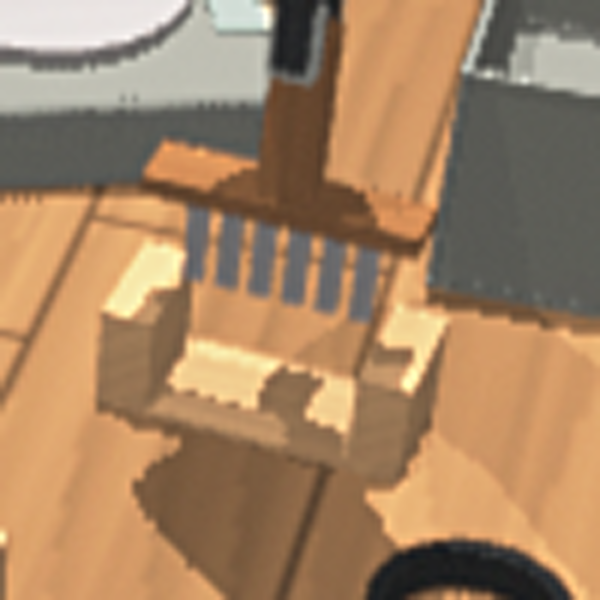

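The rest is clear below the tines. Its outer top corners are at about (100,314), (150,238), (447,320) and (406,390) in the crop, and the tips run from (187,277) to (377,322).

```bash
python3 - <<'E'
from go import *
import pickle
i=pickle.load(open("side2.pkl","rb"));f=lambda u:(np.array(u,float)+.5)/6-.5+[285,65]
Q=onz(i,f([(100,314),(150,238),(447,320),(406,390)]),.053);c=Q.mean(0);print(Q.round(4).tolist(),c)
x=Q[3]+Q[2]-Q[0]-Q[1];print(np.degrees(np.arctan2(x[1],x[0])),np.linalg.norm(x)/2,np.linalg.norm(Q[0]-Q[1]))
cc,d=ray(i,f([(187,277),(282,300),(377,322)]))
a=np.radians(5.);n=np.array([np.sin(a),np.cos(a),0]);o=np.array([.4551,-.3457+.0025,0])
l=(o-cc)@n/(d@n);print((cc+d*l[:,None]).round(4))
B=onz(i,f([(145,180),(168,142),(440,208),(418,250)]),.178-.108+.057-.006);print("bar",B.round(4).tolist(),B.mean(0))
E
```

```text
[[0.5316, -0.325, 0.053], [0.5247, -0.3893, 0.053], [0.3806, -0.3696, 0.053], [0.3887, -0.3133, 0.053]] [ 0.45640017 -0.34929005  0.053     ]
173.7709642921425 0.1443406697121124 0.06463222005728429
[[ 0.4974 -0.3469  0.0659]
 [ 0.4525 -0.343   0.0662]
 [ 0.4086 -0.3391  0.0669]]
bar [[0.5174, -0.3344, 0.121], [0.5151, -0.3662, 0.121], [0.3908, -0.3536, 0.121], [0.3941, -0.3201, 0.121]] [ 0.45436221 -0.34356041  0.121     ]
```

```bash
python3 - <<'E'
from go import *
import pickle
i=pickle.load(open("side0.pkl","rb"));f=lambda u:(np.array(u,float)+.5)/[5,6.5]-.5+[292,82]
Q=onz(i,f([(50,222),(90,152),(337,228),(298,308)]),.053);print("rest",Q.round(4).tolist(),Q.mean(0))
B=onz(i,f([(86,205),(110,165),(322,225),(307,262)]),.065);print("bar",B.round(4).tolist(),B.mean(0))
E
python3 go.py .4570 -.352 .165 174.3
```

```text
rest [[0.5321, -0.3305, 0.053], [0.5238, -0.386, 0.053], [0.3818, -0.3752, 0.053], [0.3919, -0.3151, 0.053]] [ 0.45739514 -0.35166919  0.053     ]
bar [[0.5129, -0.3319, 0.065], [0.5075, -0.3634, 0.065], [0.3886, -0.3579, 0.065], [0.3916, -0.3306, 0.065]] [ 0.45016604 -0.34594933  0.065     ]
tcp [ 0.4551 -0.3457  0.1782] t 19.5 F [-0.33  0.48 -1.88] w 0.0205
tray xy mm -115.3 -378.2
need off cm (old axes) [-0.24 -0.62  1.32] ang [0.15 0.26 0.63] off in target axes [-0.25 -0.61  1.32]
```

>>> play_rows --angular '[[0.1,0.2,0.4],[0,0,0],[0,0,0]]' --offset '[[0.35,-0.55,0.2],[0,0,0],[0,0,0]]' --gripper '[1,1,1]'

```text
time_s: 19.75
tcp_pos: [0.4518, -0.3505, 0.1771]
tcp_rot: [0.001, 0.047, 0.999, -0.0]
force: [-1.1, -0.2, -2.2]
width: 0.0202
```

```bash
python3 go.py .4517 -.351 .165 174.5
```

```text
tcp [ 0.4518 -0.3505  0.1771] t 19.75 F [-1.07 -0.21 -2.24] w 0.0202
tray xy mm -118.1 -383.4
need off cm (old axes) [ 0.   -0.05  1.21] ang [-0.01  0.1   0.1 ] off in target axes [ 0.   -0.05  1.21]
```

Positioned. Next I'll lower in stages, watching the force.

>>> play_rows --angular '[[0,0,0],[0,0,0],[0,0,0],[0,0,0]]' --offset '[[0,0,0.6],[0,0,0.6],[0,0,0.6],[0,0,0.4]]' --gripper '[1,1,1,1]'

```text
time_s: 20.08
tcp_pos: [0.4527, -0.3522, 0.1556]
tcp_rot: [0.003, 0.048, 0.999, -0.002]
force: [0.1, -0.2, -3.0]
width: 0.0206
```

```bash
python3 go.py .4517 -.351 .120 174.5
```

```text
tcp [ 0.4527 -0.3522  0.1556] t 20.08 F [ 0.09 -0.21 -3.02] w 0.0206
tray xy mm -117.0 -385.0
need off cm (old axes) [0.13 0.12 3.56] ang [-0.17  0.31  0.04] off in target axes [0.11 0.11 3.56]
```

>>> play_rows --angular '[[-0.1,0.3,0],[0,0,0],[0,0,0],[0,0,0],[0,0,0]]' --offset '[[0.1,0.1,0.6],[0,0,0.7],[0,0,0.7],[0,0,0.6],[0,0,0.3]]' --gripper '[1,1,1,1,1]'

```text
time_s: 20.5
tcp_pos: [0.4525, -0.351, 0.1227]
tcp_rot: [0.001, 0.048, 0.999, -0.0]
force: [1.5, 0.4, -1.9]
width: 0.0206
```

```bash
python3 go.py .4517 -.351 .117 174.5
```

```text
tcp [ 0.4525 -0.351   0.1227] t 20.5 F [ 1.51  0.42 -1.88] w 0.0206
tray xy mm -117.3 -383.8
need off cm (old axes) [ 0.08 -0.01  0.57] ang [-0.01  0.09  0.04] off in target axes [ 0.08 -0.01  0.57]
```

>>> play_rows --angular '[[0,0,0],[0,0,0],[0,0,0],[0,0,0]]' --offset '[[0,0,0.2],[0,0,0.15],[0,0,0.12],[0,0,0.08]]' --gripper '[1,1,1,1]'

```text
time_s: 20.83
tcp_pos: [0.4526, -0.3506, 0.1169]
tcp_rot: [0.001, 0.048, 0.999, 0.0]
force: [-0.8, 0.9, 3.2]
width: 0.0203
```

```bash
python3 go.py .4517 -.351 .116 174.5
```

```text
tcp [ 0.4526 -0.3506  0.1169] t 20.83 F [-0.76  0.88  3.16] w 0.0203
tray xy mm -117.2 -383.4
need off cm (old axes) [ 0.09 -0.05  0.09] ang [0.01 0.11 0.05] off in target axes [ 0.09 -0.05  0.09]
```

The rake is seated at the original grasp height, so I'll release and retreat.

>>> play_rows --angular '[[0,0,0],[0,0,0],[0,0,0],[0,0,0],[0,0,0],[0,0,0]]' --offset '[[0,0,0],[0,0,0],[0,0,0],[0,0,0],[0,0,0],[0,0,0]]' --gripper '[8,8,8,8,8,8]'

```text
time_s: 21.33
tcp_pos: [0.4526, -0.3518, 0.1189]
tcp_rot: [0.001, 0.048, 0.999, -0.002]
force: [-0.5, 0.1, 0.6]
width: 0.0799
```

```bash
python3 go.py .4517 -.351 .22 174.5
```

```text
tcp [ 0.4526 -0.3518  0.1189] t 21.33 F [-0.52  0.1   0.55] w 0.0799
tray xy mm -117.2 -384.6
need off cm (old axes) [  0.07   0.04 -10.11] ang [-0.17  0.15  0.03] off in target axes [  0.09   0.07 -10.11]
```

>>> play_rows --angular '[[0,0,0],[0,0,0],[0,0,0],[0,0,0],[0,0,0],[0,0,0],[0,0,0],[0,0,0],[0,0,0],[0,0,0],[0,0,0],[0,0,0]]' --offset '[[0,0,-1.5],[0,0,-2],[0,0,-2.5],[0,0,-2.5],[0,0,-2.5],[1,0,-1],[3,0,0],[3,0,0],[3,0,0],[3,0,0],[1,0,0],[0,0,0]]' --gripper '[8,8,8,8,8,8,8,8,8,8,8,8]'

```text
time_s: 22.33
tcp_pos: [0.304, -0.3358, 0.239]
tcp_rot: [-0.003, 0.046, 0.999, -0.0]
force: [0.7, 0.7, -0.5]
width: 0.0803
```

```bash
python3 stones.py f top side; python3 - <<'E'
import cv2,numpy as np
a=cv2.imread("pics/topf.png")[120:300,215:485];b=cv2.imread("pics/sidef.png")[70:280,150:400]
cv2.imwrite("pics/f.png",np.hstack([cv2.resize(a,(430,290),interpolation=2),cv2.resize(b,(345,290),interpolation=2)]))
E
```

```text
top 125 22.0 151.0
top 123 25.0 -2.0
top 142 -23.0 150.0
top 124 25.0 -111.0
top 139 -27.0 -1.0
top 134 -25.0 -111.0
side 124 27.0 -106.0
side 120 -23.0 -106.0
side 131 27.0 2.0
side 152 -24.0 4.0
side 159 24.0 154.0
side 176 -22.0 153.0
```

View pics/f.png

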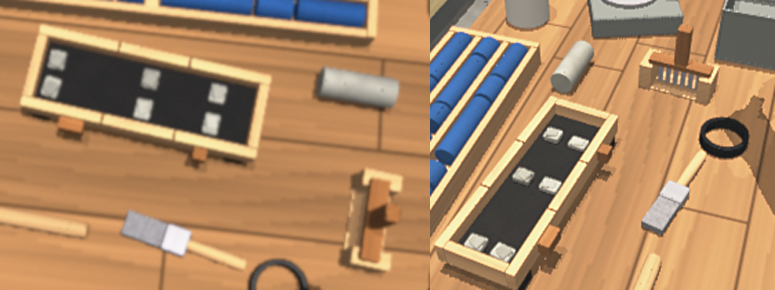

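The rake is back upright in its rest, and the stones lie two per third at y of about +151, -1 and -111 mm, all well clear of the marks. I'll hand in.

```bash
python3 -c "
from plant import *
print(close_job())"
```

```text
the job is handed in; nothing more can be done
None
```

The job is done and handed in after about 22 s of robot time. I took the rake from its rest and raked the outer two rows of chunks along the tray. The rake then went back into its rest.

- **Chunks:** the last images show two in each third, in a single layer. They sit at about y = +151, -1 and -111 mm, clear of the ±57.5 mm marks. The top and side cameras differ by up to about 5 mm.
- **Spacing:** I left the last pair where it started, at +151 mm, because there was only about 8 mm of room behind it for the tines. That third is filled but not centred, so the gaps between rows are about 152 and 110 mm.
- **Pressing force:** at the readings between moves, the tines pressed on the bed with roughly 2 to 7 N, under the 1 kg (about 10 N) limit. I did not see the force between those readings.
- **Rake:** it made contact at the same height as when I picked it up. The images show it upright with the bar on both blocks.
- **Rest position:** my position estimates for the rest disagreed by up to 7 mm between views, so I went by the rake's own starting position.
- **Bystanders:** those visible in the last picture (hammer handle, brush, core and tape) look unmoved. I did not recheck the jar or mug, but the gripper passed well above their height.

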